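Pack the coupler carrier and lift off its outer lid

TASK

Pack the coupler carrier: stand the two loose tube couplers upright in its two empty wells, one in each. Then carry the nested pair of lids over together by the inner lid's knob, lower them onto the carrier so that the inner lid sits fully home round the centring ring, and let go of the knob. Finally lift the outer lid alone by its collar, leaving the inner lid seated where it is, and finish still holding the outer lid level about 12 cm above its place, so that a colleague can lay the packing slip between the lids; do not put it down, and leave the cable gland and the cutters lying where they are.

Things in the scene. Friction and masses are not known exactly. Their poses are not given: they have to be found in the camera images.
- carrier: Grey round carrier fixed to the worktop: foot plate 140 mm across, 8 mm thick; on it a centring ring, 106 mm outside (tapering to 100 at its top, 22 mm above the worktop), and inside that three tubular wells. Origin: centre of its underside, z up. The inner lid goes over the ring and rests on the foot plate, its origin then 8 mm above the carrier's.
- well_0 (a point): Centre of the floor of the first well, 8 mm above the worktop. Each well is a round tube, 36 mm inside, 41 mm outside, open above, its mouth 24 mm above the worktop; the three lie 30 mm from the carrier's centre, 120 degrees apart. This well already holds coupler_c.
- well_1 (a point): Centre of the floor of the second well (120 degrees counterclockwise from the first, seen from above); same sizes; empty at the start.
- well_2 (a point): Centre of the floor of the third well (240 degrees counterclockwise from the first); same sizes; empty at the start.
- coupler_a: Loose orange tube coupler, 30 mm diameter, 40 mm tall, standing on end on the worktop. Origin at the centre of its underside, z along the tube. In a well its top stands 48 mm above the worktop. A fixed bench vice, 61 mm high, lies to the right of y = 0; a parts tray, 56 mm high, lies beyond x = 0.63.
- coupler_b: Second loose coupler, the same as coupler_a; either may go into either empty well.
- coupler_c: Third coupler, the same kind, already standing in the first well; it stays there.
- inner_lid: Bare-metal cap open below, 120 mm outside, 114 mm inside diameter, flat top 46 mm and ceiling 42 mm above its lower edge. From its centre rises a round dark knob, 18 mm diameter, top 88 mm above the lower edge. Origin: centre of the lower edge, z up. Starts standing on the worktop inside the outer lid. 0.15 to 0.25 kg.
- outer_lid: Grey cap over the inner lid, 134 mm outside, 128 inside; rests on the inner lid's flat top. Above the inner lid's lower edge: skirt end 18, flat top 50, top of its central collar 68 mm. Collar 45 mm outside, 30 mm bore; the inner knob passes through, 20 mm proud: lifting the knob lifts both lids. Origin: the inner lid's when nested, z up. 0.15-0.25 kg.
- knob_top (a point): Centre of the top of the inner lid's knob, 88 mm above the inner lid's origin.
- collar_top (a point): Centre of the collar's top rim, 68 mm above the outer lid's origin.
- cable_gland: Bystander: black cable gland, 23 x 20 x 39 mm, standing on the worktop between the couplers. Origin at the centre of its underside.
- cutters: Bystander: side cutters, 60 x 166 x 14 mm, lying on the worktop to the left. Origin at the centre of the underside.
Things that resemble listed ones, but are neither listed nor needed, are in the scene too. What is shaped like the coupler_a but blue is not meant.

How it is judged:
On the way, in this order (a step that is already met when the one before it is completed fails the run):
1. all three couplers stand upright in the wells, one in each, released (((horizontal distance between coupler_a and well_1 below 0.007 m and horizontal distance between coupler_b and well_2 below 0.007 m) or (horizontal distance between coupler_a and well_2 below 0.007 m and horizontal distance between coupler_b and well_1 below 0.007 m)) and horizontal distance between coupler_c and well_0 below 0.007 m and z of each of coupler_a, coupler_b, coupler_c in the frame of carrier below 0.012 m and angle between each of coupler_a, coupler_b, coupler_c's own z axis and vertical below 0.12 rad and contact force between the fingers and coupler_a below 0.2 N and contact force between the fingers and coupler_b below 0.2 N), for 0.2 s.
2. the two lids are lifted together, still nested, off the worktop (height (world z) of inner_lid above 0.035 m and z of outer_lid in the frame of inner_lid between -0.005 and 0.005 m and horizontal distance between outer_lid and inner_lid below 0.012 m), for 0.2 s.
3. the nested lids sit on the carrier, the inner lid fully home, and the knob is released (((horizontal distance between coupler_a and well_1 below 0.007 m and horizontal distance between coupler_b and well_2 below 0.007 m) or (horizontal distance between coupler_a and well_2 below 0.007 m and horizontal distance between coupler_b and well_1 below 0.007 m)) and horizontal distance between coupler_c and well_0 below 0.007 m and z of each of coupler_a, coupler_b, coupler_c in the frame of carrier below 0.012 m and angle between each of coupler_a, coupler_b, coupler_c's own z axis and vertical below 0.12 rad and horizontal distance between inner_lid and carrier below 0.007 m and z of inner_lid in the frame of carrier between 0.005 and 0.0115 m and angle between inner_lid's own z axis and vertical below 0.05 rad and z of outer_lid in the frame of inner_lid between -0.005 and 0.005 m and horizontal distance between outer_lid and inner_lid below 0.012 m and contact force between the fingers and inner_lid below 0.2 N), for 0.2 s.
At the end, for the whole second after the job is handed in: A coupler upright on each well floor, within 7 mm of centre. Inner lid level on the foot plate, within 7 mm of centre, untouched. Outer lid held still by the fingers, within 0.2 rad of level, over 80 mm above its nested place, within 100 mm sideways of the carrier, resting on nothing (((horizontal distance between coupler_a and well_1 below 0.007 m and horizontal distance between coupler_b and well_2 below 0.007 m) or (horizontal distance between coupler_a and well_2 below 0.007 m and horizontal distance between coupler_b and well_1 below 0.007 m)) and horizontal distance between coupler_c and well_0 below 0.007 m and z of each of coupler_a, coupler_b, coupler_c in the frame of carrier below 0.012 m and angle between each of coupler_a, coupler_b, coupler_c's own z axis and vertical below 0.12 rad and horizontal distance between inner_lid and carrier below 0.007 m and z of inner_lid in the frame of carrier between 0.005 and 0.0115 m and angle between inner_lid's own z axis and vertical below 0.05 rad and z of outer_lid in the frame of inner_lid above 0.08 m and angle between outer_lid's own z axis and vertical below 0.2 rad and contact force between the fingers and outer_lid above 1 N and contact force between outer_lid and inner_lid below 0.1 N and contact force between outer_lid and carrier below 0.1 N and contact force between the fingers and inner_lid below 0.2 N and horizontal distance between outer_lid and carrier below 0.1 m and linear speed of each of outer_lid, inner_lid below 0.02 m/s); the arm keeps its last pose, push and grip.
It fails at once if the outer lid is taken off the inner lid while the inner lid is not seated on the carrier ((z of outer_lid in the frame of inner_lid above 0.012 m or horizontal distance between outer_lid and inner_lid above 0.02 m) and not (horizontal distance between inner_lid and carrier below 0.007 m and z of inner_lid in the frame of carrier between 0.005 and 0.0115 m and angle between inner_lid's own z axis and vertical below 0.05 rad)).
It fails at once if the cable gland is moved more than 20 mm (distance of cable_gland from where it was at the start of the episode above 0.02 m).
It fails at once if the cutters are moved more than 20 mm (distance of cutters from where it was at the start of the episode above 0.02 m).
It also fails if it takes over 72 s, if anything falls off the work surface, if the arm or the gripper's body presses on something with over 40 N, if the wrist force passes 120 N, or if a joint passes its speed limit or range.

ROBOT

A 7-joint arm with a two-finger parallel gripper is mounted at the origin on a cart in front of the work surface, level with it; the furniture and walls round the work are solid. World frame = base frame: x ahead of the robot, y to its left, z up, the work surface at z = 0. Lengths are in m, angles in rad, forces in N, time in s.
With the tool pointing down it reaches from about 0.425 to 0.925 m from the base axis. Payload 6.8 kg.
Tool frame: the origin (TCP) lies at the very end of the fingers, on their centre line; the grasp point (between the pads) lies 19 mm behind it; z points along the fingers, y is the line along which they close (so a half turn about z gives the same grasp; the last joint's range is limited). The gripper opens to 85 mm and grips with 20 to 120 N. Pads are 22 mm wide; open, the fingers measure 114 mm over their backs; the gripper's body (76 mm by 85 mm) begins 54 mm behind the grasp point. The pads swing forward as they close: fully open they stand 13 mm farther back than shut.
Start: joints at [-1.222, 0.477, 0.022, 1.555, -0.011, 1.109, -0.083], TCP at [0.298, 0.606, 0.231] pointing down, gripper open.
Joint ranges: [-2.96, 2.96], [-0.34, 2.1], [-1.41, 1.46], [0.24, 2.44], [-1.37, 4.51], [0.17, 1.92], [-2.96, 2.96]. Speed limits (rad/s): [2.39, 2.39, 3.14, 3.14, 3.14, 3.14, 3.14].

INTERFACE

Orientations are given as a unit quaternion [w, x, y, z].
In Python, from station import * gives the robot as it stands.
- The arm moves only by the tool jog_arm, never from a script. Its argument "moves" is one flat list of numbers, 7 for each row, row after row: the shift along the tool's x, y, z normalised to -1 to 1, where 1 is 20 mm, then the turn, a rotation vector about the tool's x, y, z normalised to -1 to 1, where 1 is 4 degrees, then the opening, from 0 (shut) to 1 (fully open). In form: [x, y, z, rx, ry, rz, claw, x, y, z, rx, ry, rz, claw, ...]. A call has exactly 8 rows; each row shifts and turns the commanded pose from where the row before left it, along the tool's axes as they then stand; what a row does not reach is not made up. A row lasts 1/12 s, in which the tool goes at most 41.7 mm and 7.16 degrees, less where a joint would pass 70% of its speed; a pose out of reach is approached as far as the arm can. A call with a number of a shift or a turn outside -1 to 1 is refused whole. A call with a gripper value outside its range is refused whole. The fingers move at their own pace and stop on an object; "grip_force" is the grip in N (left out, the last holds). Time passes only in rows, so rows that do not move let the fingers close, or fill a call up. It gives the time, the measured TCP pose, the force, the opening and the grip force at its end, in the units of the state.
- get_obs(): the state, without advancing time (a new reading comes with each control period).
- read_camera(name): name is "scene" or "top" or "wrist"; returns a dict with "color" (420x560x3 uint8, blue, green, red), "fx", "fy", "cx", "cy" (pixels), "k1" (the pictures are not rectified: a ray, as slopes to the right and down, at radius r is drawn at 1 + k1 r^2 times it, then the intrinsics apply), "rvec" (rotation vector, rad) and "tvec" (3), from world to camera coordinates, as OpenCV has them. Camera axes: x right, y down, z forward; pixel columns grow to the right and rows downward; lengths in m; the calibration is good to about 2 mm. A picture is of the moment at which its call begins. There is no depth.
- hand_in(): hands the job in; it is judged then, once.
The state is a dict: "t": time; "q": joint angles; "joint_vel": joint speeds; "joint_torque": joint torques, N m; "eef_pos": TCP position; "tool_rot": TCP orientation; "contact_force": force on the tool from outside, world axes, zero at the start; "torque": the same for the moment, N m; "gripper_width": opening from 0.0 (shut) to 1.0 (fully open); "grasp_force": force on a finger pad.
Only numpy, scipy, OpenCV 4.12 (cv2) and the standard library are available. Lean on these libraries where they do the work, as an engineer would, in place of code of your own. Each camera call takes 0.05 s, during which the arm holds its last target. There are 200 camera calls.

## Working session

There is one attempt and no reset: what is moved stays moved. The work goes in short steps, Python scripts to look and compute and a tool call to move; the robot and the scene stay as the last step left them, time stands still between calls to the robot, and variables do not carry over. Pictures are saved under pics/ and viewed, at most 10 in all, crops included, and the job is handed in when it is done.

Besides the shell and the picture viewer there is one more tool, called after "Call:" as a command line: name --argument value ..., lists and objects as JSON in quotes. jog_arm: Moves the arm, as the interface text tells. Scaled input: -1 to 1 covers 20 mm each way for a shift and 4 degrees each way for a turn. Its arguments: {"type":"object","properties":{"moves":{"type":"array"},"grip_force":{"type":"number"}},"required":["moves"]}

```bash
mkdir -p pics; cat > h.py <<'E'
from station import *
import numpy as np, cv2
def cam(n):
    c=read_camera(n); np.save('/tmp/'+n+'.npy',c,allow_pickle=True); return c
def load(n): return np.load('/tmp/'+n+'.npy',allow_pickle=True).item()
def pix2w(c,uv,z):
    uv=np.array(uv,float).reshape(-1,2)
    d=(uv-[c['cx'],c['cy']])/[c['fx'],c['fy']]
    s=d.copy()
    for _ in range(30): s=d/(1+c['k1']*(s**2).sum(1,keepdims=True))
    R=cv2.Rodrigues(np.array(c['rvec'],float))[0]; t=np.array(c['tvec'],float).ravel()
    r=np.c_[s,np.ones(len(s))]@R; o=-R.T@t
    z=np.broadcast_to(z,len(s))
    return o+r*((z-o[2])/r[:,2])[:,None]
def w2pix(c,P):
    P=np.array(P,float).reshape(-1,3)
    R=cv2.Rodrigues(np.array(c['rvec'],float))[0]; p=P@R.T+np.array(c['tvec'],float).ravel()
    s=p[:,:2]/p[:,2:]; s=s*(1+c['k1']*(s**2).sum(1,keepdims=True))
    return s*[c['fx'],c['fy']]+[c['cx'],c['cy']]
E
python3 - <<'E'
from h import *
for n in ['top','scene']:
    c=cam(n); cv2.imwrite(f'pics/{n}0.png',cv2.resize(c['color'],(800,600),interpolation=cv2.INTER_CUBIC))
    R=cv2.Rodrigues(np.array(c['rvec'],float))[0]; print(n,c['fx'],c['k1'],-R.T@np.array(c['tvec']).ravel())
o=get_obs();print(o)
E
```

```text
top 402.0297684618982 -0.11202320316783035 [0.35933381 0.19309108 1.0156201 ]
scene 422.5650853453948 -0.10154653655953266 [-0.08594156 -0.40095697  0.57665723]
{'t': 0.1, 'q': array([-1.22208501,  0.47772137,  0.02230604,  1.55633181, -0.0114937 ,
        1.10928114, -0.08313084]), 'joint_vel': array([-0.00016644, -0.0004496 ,  0.00112971, -0.00262248, -0.00038315,
        0.00097121, -0.00076492]), 'joint_torque': array([ 4.15311952e-03, -5.97756529e+01,  1.61367539e+00, -2.81956565e+01,
        1.28566381e-02,  5.04704949e-03,  1.81980204e-05]), 'eef_pos': array([0.29749572, 0.60532698, 0.23042835]), 'tool_rot': array([-1.30760944e-04,  2.26412757e-01,  9.74031115e-01, -7.96377016e-04]), 'contact_force': array([ 0.45845893, -0.11398133, -0.64185225]), 'torque': array([ 0.00046309,  0.04247897, -0.02421088]), 'grasp_force': 0.0, 'gripper_width': 0.9986709020617764}
```

View pics/top0.png

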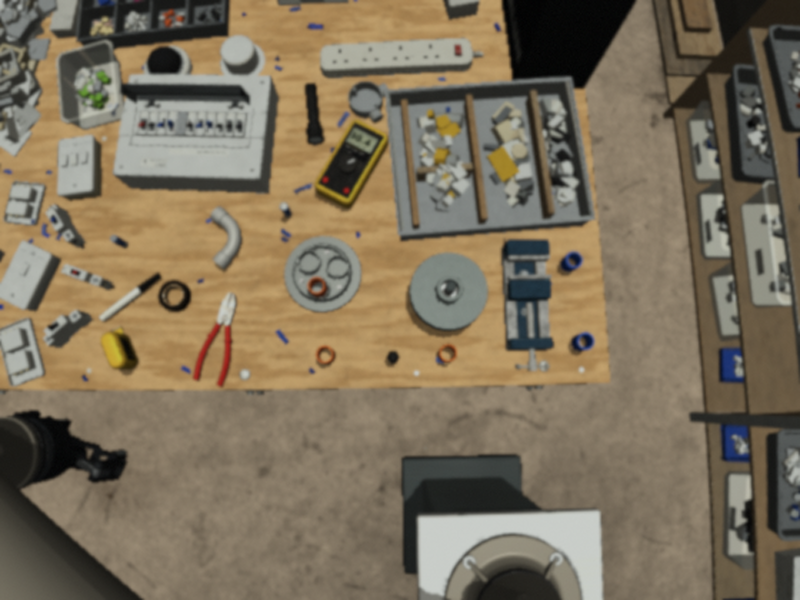

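View pics/scene0.png

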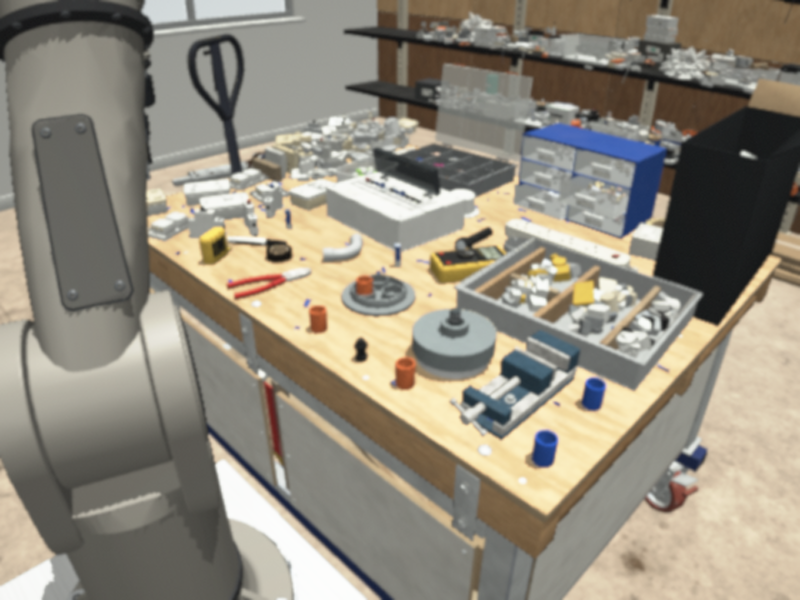

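The top view shows the carrier at (323,274) with coupler_c in a well at (317,287), the nested lids at (448,291), and the gland at (392,357). Loose coupler candidates are orange at (326,355) and (446,354), and blue at (571,262) and (583,342). The orange ones fit the description because blue is excluded. I'll confirm this in one enlarged crop.

```bash
python3 - <<'E'
from h import *
c=load('top')
im=c['color'][160:270,192:352]; cv2.imwrite('pics/crop1.png',cv2.resize(im,None,fx=5,fy=5,interpolation=cv2.INTER_CUBIC))
k=1/1.4286
print(pix2w(c,np.array([[326,354],[446,353],[392,357],[317,286],[323,274],[448,291],[448,291]])*k,[.04,.04,.03,.048,.01,.068,.088]).round(4))
E
```

```text
[[0.4274 0.3111 0.04  ]
 [0.4255 0.1071 0.04  ]
 [0.421  0.1989 0.03  ]
 [0.5439 0.3256 0.048 ]
 [0.5728 0.32   0.01  ]
 [0.5273 0.1029 0.068 ]
 [0.5237 0.1048 0.088 ]]
```

View pics/crop1.png

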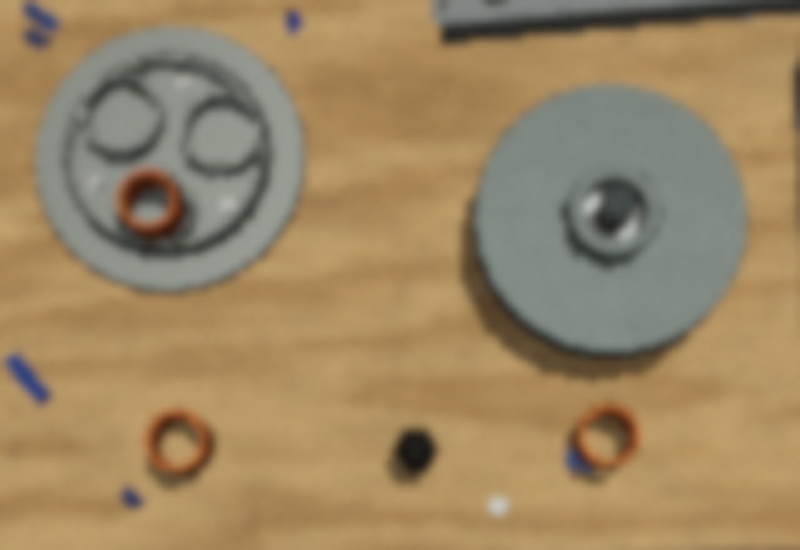

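The crop confirms two loose orange tubes at crop pixels (179,443) and (607,436), with the empty wells at (122,121) and (223,134). I'll compute positions with sub-pixel fits.

```bash
python3 - <<'E'
from h import *
c=load('top')
f=lambda p:np.array([192,160])+(np.array(p,float)+.5)/5-.5
names=['a','b','c','carrier','w1','w2','lidtop','collar','knob','gland']
P=pix2w(c,f([[179,442],[607,436],[150,203],[170.5,158],[122,121],[223,134],[611,220],[611,212],[614,204],[415,448]]),[.04,.04,.048,.008,.024,.024,.05,.068,.088,.039])
for n,p in zip(names,P): print(n,p.round(4))
C=P[3];
for i in (2,4,5): d=P[i]-C; print(names[i],np.hypot(*d[:2]).round(4),np.degrees(np.arctan2(d[1],d[0])).round(1))
# orange blob centroids in both cameras at coupler tops, via hue mask
for n in ['top','scene']:
    cc=load(n); h=cv2.cvtColor(cc['color'],cv2.COLOR_BGR2HSV)
    m=((h[...,0]<14)&(h[...,1]>150)&(h[...,2]>70)).astype('uint8')
    k,l,s,ce=cv2.connectedComponentsWithStats(m)
    for i in range(1,k):
        if s[i,4]>25: print(n,s[i],ce[i].round(1), pix2w(cc,ce[i],.04 if n=='top' else .02).round(4))
E
```

```text
a [0.4269 0.313  0.04  ]
b [0.4261 0.1051 0.04  ]
c [0.5439 0.3263 0.048 ]
carrier [0.5748 0.3213 0.008 ]
w1 [0.5911 0.3441 0.024 ]
w2 [0.5832 0.2927 0.024 ]
lidtop [0.5307 0.1006 0.05  ]
collar [0.5314 0.1022 0.068 ]
knob [0.5316 0.1026 0.088 ]
gland [0.4222 0.1983 0.039 ]
c 0.0313 170.9
w1 0.028 54.4
w2 0.0299 -73.6
top [115   6   6  12  39] [117.7  11.8] [[1.0957 0.6306 0.04  ]]
top [216 195  12  12  45] [222.1 200.2] [[0.5454 0.3262 0.04  ]]
top [135 227  19  39 195] [143.  245.7] [[0.4354 0.5224 0.04  ]]
top [152 228  10  43 205] [157.7 249.1] [[0.4267 0.4852 0.04  ]]
top [307 241  13  12  57] [313.6 246. ] [[0.4281 0.1034 0.04  ]]
top [221 242  13  13  72] [226.8 248.2] [[0.4264 0.3146 0.04  ]]
scene [160 193  39  15 181] [180.8 198.6] [[0.425  0.4893 0.02  ]]
scene [250 194  10  11 103] [254.5 199.1] [[0.5655 0.3482 0.02  ]]
scene [217 215  11  17 162] [222.4 222.8] [[0.4303 0.3148 0.02  ]]
scene [278 251  13  21 226] [283.4 260.6] [[0.4303 0.1046 0.02  ]]
scene [186 270   9  47 127] [190.4 291.6] [[0.231  0.1616 0.02  ]]
```

Call:
jog_arm --moves '[-0.8,-0.9,0.3,0,0,-0.8,1,-0.8,-0.9,0.3,0,0,-0.8,1,-0.8,-0.9,0.3,0,0,-0.8,1,-0.8,-0.9,0.3,0,0,-0.8,1,-0.8,-0.9,0.2,0,0,-0.8,1,-0.8,-0.9,0.2,0,0,-0.8,1,-0.8,-0.9,0,0,0,-0.8,1,-0.8,-0.9,0,0,0,-0.9,1]' --grip_force 40

```text
t: 0.77
eef_pos: [0.3834, 0.4335, 0.1986]
tool_rot: [-0.0, -0.0, 1.0, -0.001]
contact_force: [0.0, 0.2, 0.2]
gripper_width: 0.998
grasp_force: 0.0
```

Call:
jog_arm --moves '[-0.2,-0.9,0,0,0,0,1,-0.2,-0.9,0,0,0,0,1,-0.2,-0.9,0,0,0,0,1,-0.2,-0.9,0,0,0,0,1,-0.2,-0.9,0,0,0,0,1,-0.2,-0.9,0,0,0,0,1,0,0,0,0,0,0,1,0,0,0,0,0,0,1]'

```text
t: 1.43
eef_pos: [0.4074, 0.3259, 0.1991]
tool_rot: [-0.0, 0.003, 1.0, -0.0]
contact_force: [0.0, 0.3, 0.1]
gripper_width: 0.999
grasp_force: 0.0
```

```bash
python3 - <<'E'
from h import *
c=cam('wrist'); cv2.imwrite('pics/w1.png',cv2.resize(c['color'],(800,600),interpolation=cv2.INTER_CUBIC))
R=cv2.Rodrigues(np.array(c['rvec'],float))[0]; print(-R.T@np.array(c['tvec']).ravel(), R.round(2), get_obs()['eef_pos'],c['fx'])
E
```

```text
[0.3237101  0.32603284 0.34255672] [[ 0.    1.   -0.  ]
 [ 0.95 -0.    0.32]
 [ 0.32 -0.   -0.95]] [0.40704173 0.32708255 0.19922333] 360.8069467822394
```

View pics/w1.png

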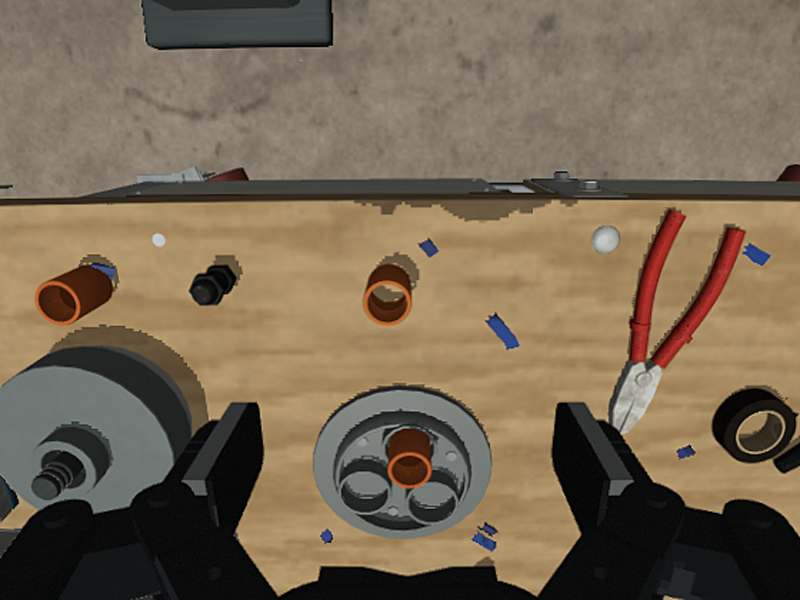

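The wrist view is sharp: coupler_a's rim is at (388,301), coupler_b's at (58,300), coupler_c's at (410,469), and the carrier is centred at about (402,465). I'll enlarge the carrier for the well mouths.

```bash
python3 - <<'E'
from h import *
c=load('wrist')
cv2.imwrite('pics/w1c.png',cv2.resize(c['color'][265:385,210:360],None,fx=5,fy=5,interpolation=cv2.INTER_CUBIC))
g=lambda p:(np.array(p,float)+.5)/(800/560)-.5
for n,(l,r,t,b),z in [('a',(363.5,412.5,278,325),.04),('b',(36,80,279,324),.04),('c',(388.5,432.5,451.5,487.5),.048),('plate',(313,491.5,390,538),.008)]:
    W=pix2w(c,g([[l,(t+b)/2],[r,(t+b)/2],[(l+r)/2,t],[(l+r)/2,b]]),z)
    print(n,((W[2,0]+W[3,0])/2).round(4),((W[0,1]+W[1,1])/2).round(4),'diam',(W[1,1]-W[0,1]).round(4),(W[3,0]-W[2,0]).round(4))
E
```

```text
a 0.4278 0.3135 diam 0.0304 0.0309
b 0.4269 0.1029 diam 0.0296 0.0303
c 0.5468 0.3272 diam 0.0301 0.0297
plate 0.5761 0.3209 diam 0.1385 0.1382
```

View pics/w1c.png

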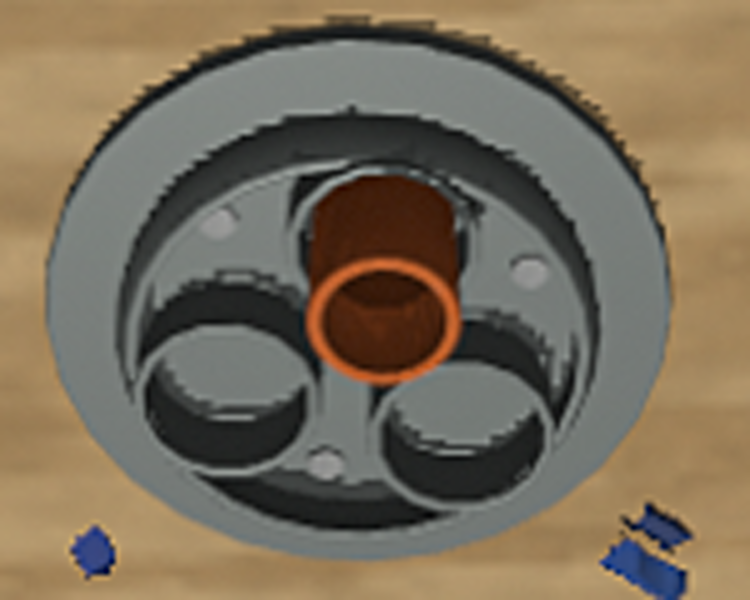

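The crop shows the empty well mouths at outer extents x 136–316, y 318–475 (left) and x 373–554, y 352–508 (right), and the plate at x 47–672, y 37–558.

```bash
python3 - <<'E'
from h import *
c=load('wrist')
g=lambda p:np.array([210,265])+(np.array(p,float)+.5)/5-.5
o={}
for n,(l,r,t,b),z in [('wL',(136,316,318,475),.024),('wR',(373,554,352,508),.024),('plate',(47,672,37,559),.008),('c',(306,461,256,385),.048)]:
    W=pix2w(c,g([[l,(t+b)/2],[r,(t+b)/2],[(l+r)/2,t],[(l+r)/2,b]]),z)
    o[n]=np.array([(W[2,0]+W[3,0])/2,(W[0,1]+W[1,1])/2]);print(n,o[n].round(4),'diam',(W[1,1]-W[0,1]).round(4),(W[3,0]-W[2,0]).round(4))
for n in('wL','wR','c'):
    d=o[n]-o['plate'];print(n,np.hypot(*d).round(4),np.degrees(np.arctan2(d[1],d[0])).round(1))
E
```

```text
wL [0.5851 0.2923] diam 0.0389 0.0417
wR [0.5942 0.3436] diam 0.0394 0.0421
plate [0.5755 0.321 ] diam 0.1384 0.1391
c [0.547  0.3263] diam 0.0303 0.0304
wL 0.0303 -71.6
wR 0.0293 50.4
c 0.029 169.5
```

Call:
jog_arm --moves '[-0.2,-0.14,0.9,0,0,0,0.8,-0.2,-0.14,0.9,0,0,0,0.8,-0.2,-0.14,0.9,0,0,0,0.8,-0.2,-0.14,0.9,0,0,0,0.8,-0.2,-0.14,0.9,0,0,0,0.8,0,0,0.9,0,0,0,0.8,0,0,0.9,0,0,0,0.8,0,0,0.4,0,0,0,0.8]'

```text
t: 2.15
eef_pos: [0.4257, 0.3134, 0.063]
tool_rot: [-0.001, 0.001, 1.0, -0.001]
contact_force: [-0.2, -0.6, 0.9]
gripper_width: 0.799
grasp_force: 0.0
```

Call:
jog_arm --moves '[-0.1,0,0.8,0,0,0,0.8,0,0,0.8,0,0,0,0.8,0,0,0.7,0,0,0,0.6,0,0,0,0,0,0,0.3,0,0,0,0,0,0,0,0,0,0,0,0,0,0,0,0,0,0,0,0,0,0,0,0,0,0,0,0]'

```text
t: 2.82
eef_pos: [0.4296, 0.3135, 0.0203]
tool_rot: [0.001, 0.001, 1.0, 0.001]
contact_force: [-0.2, 0.0, -0.5]
gripper_width: 0.341
grasp_force: 39.4
```

Call:
jog_arm --moves '[0,0,-1,0,0,0,0,0,0,-1,0,0,0,0,-0.9,-0.2,-1,0,0,0,0,-1,-0.2,-0.5,0,0,0,0,-1,-0.2,0,0,0,0,0,-1,-0.2,0,0,0,0,0,-1,-0.15,0,0,0,0,0,-1,-0.1,0,0,0,0,0]'

```text
t: 3.48
eef_pos: [0.5482, 0.2911, 0.0902]
tool_rot: [0.0, 0.002, 1.0, 0.0]
contact_force: [0.5, 0.9, -0.2]
gripper_width: 0.338
grasp_force: 39.6
```

Call:
jog_arm --moves '[-1,0,0,0,0,0,0,-0.8,0,0,0,0,0,0,-0.2,0,0,0,0,0,0,0,0,0,0,0,0,0,0,0,0,0,0,0,0,0,0,0,0,0,0,0,0,0,0,0,0,0,0,0,0,0,0,0,0,0]'

```text
t: 4.15
eef_pos: [0.5861, 0.2917, 0.0894]
tool_rot: [-0.0, 0.001, 1.0, 0.0]
contact_force: [0.6, -0.3, 0.2]
gripper_width: 0.343
grasp_force: 39.6
```

```bash
python3 - <<'E'
from h import *
c=cam('wrist'); o=get_obs(); print(o['eef_pos'])
x,y,z=o['eef_pos']
u,v=w2pix(c,[x,y,.024])[0].astype(int); print(u,v)
y0=max(0,v-90);x0=u-90
cv2.imwrite('pics/w2.png',cv2.resize(c['color'][y0:y0+150,x0:x0+180],None,fx=4,fy=4,interpolation=cv2.INTER_CUBIC));print(x0,y0)
E
```

```text
[0.58634602 0.2917178  0.08941178]
285 229
195 139
```

View pics/w2.png

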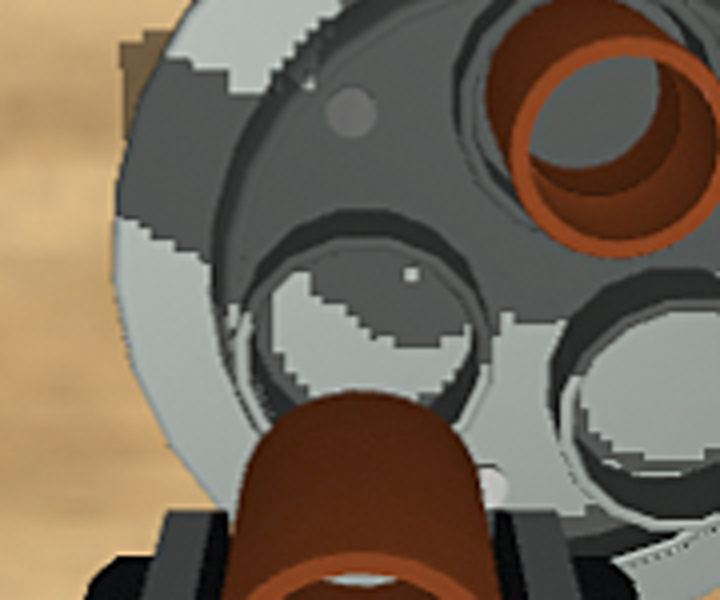

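The held coupler's lower edge reaches crop (363,393). The target well mouth spans x 232–493, with its near rim top at row 235. I'll check the offset numerically.

```bash
python3 - <<'E'
from h import *
c=load('wrist')
g=lambda p:np.array([195,139])+(np.array(p,float)+.5)/4-.5
print('coupler bottom',(pix2w(c,g([363,392]),.069)+[.015,0,0]).round(4))
print('coupler sides',pix2w(c,g([[231,580],[498,580]]),.1).mean(0).round(4))
W=pix2w(c,g([[232,330],[493,330],[362,235]]),.024); print('well',W[2,0]+.0205,(W[0,1]+W[1,1])/2, W[1,1]-W[0,1])
E
```

```text
coupler bottom [[0.5872 0.2917 0.069 ]]
coupler sides [0.5804 0.2918 0.1   ]
well 0.5860954927700358 0.2917157060953011 0.04034345458170807
```

Call:
jog_arm --moves '[0,0,0.8,0,0,0,0,0,0,0.7,0,0,0,0,0,0,0.4,0,0,0,0,0,0,0.4,0,0,0,0,0,0,0.4,0,0,0,0,0,0,0.25,0,0,0,0,0,0,0,0,0,0,0,0,0,0,0,0,0,0]'

```text
t: 4.87
eef_pos: [0.587, 0.2914, 0.0301]
tool_rot: [-0.0, 0.002, 1.0, -0.0]
contact_force: [0.9, -0.5, 1.0]
gripper_width: 0.337
grasp_force: 39.6
```

Call:
jog_arm --moves '[0,0,0,0,0,0,0.5,0,0,0,0,0,0,0.5,0,0,-0.4,0,0,0,0.5,0,0,-1,0,0,0,0.5,0,0,-1,0,0,0,0.5,0,0,-1,0,0,0,0.5,0,0,-1,0,0,0,0.8,0,0,-1,0,0,0,0.8]'

```text
t: 5.53
eef_pos: [0.5872, 0.2915, 0.1404]
tool_rot: [0.0, 0.002, 1.0, 0.0]
contact_force: [0.8, -0.6, 0.1]
gripper_width: 0.769
grasp_force: 0.0
```

Call:
jog_arm --moves '[0.9,-1,-0.3,0,0,0,0.8,1,-1,0,0,0,0,0.8,1,-1,0,0,0,0,0.8,1,-1,0,0,0,0,0.8,1,-1,0,0,0,0,0.8,1,-1,0,0,0,0,0.8,1,-1,0,0,0,0,0.8,1,-1,0,0,0,0,0.8]'

```text
t: 6.2
eef_pos: [0.4279, 0.1311, 0.1452]
tool_rot: [0.001, 0.002, 1.0, 0.0]
contact_force: [0.9, 0.4, 0.3]
gripper_width: 0.797
grasp_force: 0.0
```

Call:
jog_arm --moves '[0.1,-1,0,0,0,0,0.8,0,-0.4,0,0,0,0,0.8,0,0,0,0,0,0,0.8,0,0,0,0,0,0,0.8,0,0,0,0,0,-0.8,0.8,0,0,0,0,0,-0.9,0.8,0,0,0,0,0,-0.9,0.8,0,0,0,0,0,-0.9,0.8]'

```text
t: 6.87
eef_pos: [0.4275, 0.1058, 0.1445]
tool_rot: [0.0, -0.123, 0.992, 0.0]
contact_force: [0.5, 0.3, 0.2]
gripper_width: 0.798
grasp_force: 0.0
```

Call:
jog_arm --moves '[0,0,0,0,0,-1,0.8,0,0,0,0,0,-1,0.8,0,0,0,0,0,-1,0.8,0,0,0,0,0,-1,0.8,0,0,0,0,0,0,0.8,0,0,0,0,0,0,0.8,0,0,0,0,0,0,0.8,0,0,0,0,0,0,0.8]'

```text
t: 7.53
eef_pos: [0.4267, 0.1044, 0.1443]
tool_rot: [0.0, -0.257, 0.966, 0.0]
contact_force: [0.7, 0.5, 0.0]
gripper_width: 0.802
grasp_force: 0.0
```

```bash
python3 - <<'E'
from h import *
from scipy.spatial.transform import Rotation as Ro
c=cam('wrist'); o=get_obs(); print(o['eef_pos'],o['t'])
R=Ro.from_quat(np.array(o['tool_rot'])[[1,2,3,0]]).as_matrix(); print(R.round(3))
cv2.imwrite('pics/w3.png',cv2.resize(c['color'],(800,600),interpolation=cv2.INTER_CUBIC))
E
```

```text
[0.42660724 0.10424991 0.14429402] 7.5833
[[-0.868 -0.497  0.   ]
 [-0.497  0.868  0.   ]
 [-0.     0.    -1.   ]]
```

View pics/w3.png

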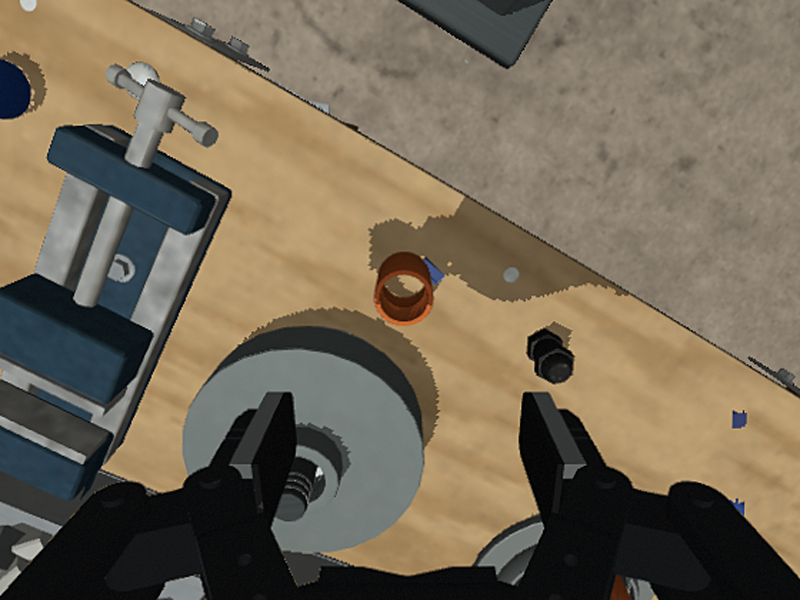

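Coupler_b's rim is at x 374–433, y 268–326, centred between the finger directions. The lid's top disc spans x 183–424, y 347–553.

```bash
python3 - <<'E'
from h import *
c=load('wrist')
g=lambda p:(np.array(p,float)+.5)/(800/560)-.5
for n,(l,r,t,b),z in [('b',(374,433,268,326),.04),('lid',(183,425,347,554),.05)]:
    W=pix2w(c,g([[l,(t+b)/2],[r,(t+b)/2],[(l+r)/2,t],[(l+r)/2,b]]),z)
    print(n,W[:2].mean(0).round(4),W[2:].mean(0).round(4),np.linalg.norm(W[0]-W[1]).round(4),np.linalg.norm(W[2]-W[3]).round(4))
E
```

```text
b [0.4268 0.102  0.04  ] [0.4271 0.1021 0.04  ] 0.0299 0.031
lid [0.5281 0.0966 0.05  ] [0.533  0.0995 0.05  ] 0.1331 0.1356
```

Call:
jog_arm --moves '[0,-0.08,0.8,0,0,0,0.8,0,0,0.9,0,0,0,0.8,0,0,0.9,0,0,0,0.8,0,0,0.9,0,0,0,0.8,0,0,0.9,0,0,0,0.8,0,0,0.9,0,0,0,0.8,0,0,0.7,0,0,0,0.8,0,0,0.3,0,0,0,0.6]'

```text
t: 8.25
eef_pos: [0.4264, 0.1024, 0.0168]
tool_rot: [-0.001, -0.257, 0.966, -0.0]
contact_force: [-0.7, 0.4, 0.3]
gripper_width: 0.677
grasp_force: 0.0
```

Call:
jog_arm --moves '[0,0,0,0,0,0,0.3,0,0,0,0,0,0,0,0,0,0,0,0,0,0,0,0,0,0,0,0,0,0,0,0,0,0,0,0,0,0,0,0,0,0,0,0,0,-0.5,0,0,0,0,0,0,-1,0,0,0,0]'

```text
t: 8.92
eef_pos: [0.4258, 0.102, 0.0478]
tool_rot: [-0.002, -0.257, 0.966, -0.0]
contact_force: [0.2, -0.3, 0.3]
gripper_width: 0.342
grasp_force: 39.5
```

Call:
jog_arm --moves '[0,0,-1,0,0,0,0,0,0,-1,0,0,0,0,-1,0.47,-0.6,0,0,0,0,-1,0.47,0,0,0,0,0,-1,0.47,0,0,0,0,0,-1,0.47,0,0,0,0,0,-1,0.47,0,0,0,0,0,-1,0.47,0,0,0,0,0]'

```text
t: 9.58
eef_pos: [0.5038, 0.212, 0.1013]
tool_rot: [0.0, -0.257, 0.966, 0.0]
contact_force: [-1.2, 0.3, -1.0]
gripper_width: 0.343
grasp_force: 39.5
```

Call:
jog_arm --moves '[-1,0.47,0,0,0,0,0,-1,0.47,0,0,0,0,0,-1,0.47,0,0,0,0,0,-1,0.47,0,0,0,0,0,-1,0.47,0,0,0,0,0,-1,0.47,0,0,0,0,0,-0.9,0.4,0,0,0,0,0,-0.4,0.2,0,0,0,0,0]'

```text
t: 10.25
eef_pos: [0.5967, 0.3456, 0.1012]
tool_rot: [0.001, -0.258, 0.966, 0.001]
contact_force: [-0.6, 1.1, -0.1]
gripper_width: 0.338
grasp_force: 39.5
```

Call:
jog_arm --moves '[0,0,0,0,0,0,0,0,0,0,0,0,0,0,0,0,0,0,0,0,0,0,0,0,0,0,0,0,0,0,0,0,0,0,0,0,0,0,0,0,0,0,0,0,0,0,0,0,0,0,0,0,0,0,0,0]'

```text
t: 10.92
eef_pos: [0.5959, 0.3429, 0.1004]
tool_rot: [0.0, -0.257, 0.966, 0.0]
contact_force: [-1.2, -0.8, 0.5]
gripper_width: 0.338
grasp_force: 39.5
```

```bash
python3 - <<'E'
from h import *
c=cam('wrist'); o=get_obs(); print(o['eef_pos'])
x,y,z=o['eef_pos']
u,v=w2pix(c,[x,y,.024])[0].astype(int)
y0=v-110;x0=u-110
cv2.imwrite('pics/w4.png',cv2.resize(c['color'][y0:y0+150,x0:x0+200],None,fx=4,fy=4,interpolation=cv2.INTER_CUBIC));print(x0,y0)
E
```

```text
[0.59590465 0.34297551 0.10037069]
175 112
```

View pics/w4.png

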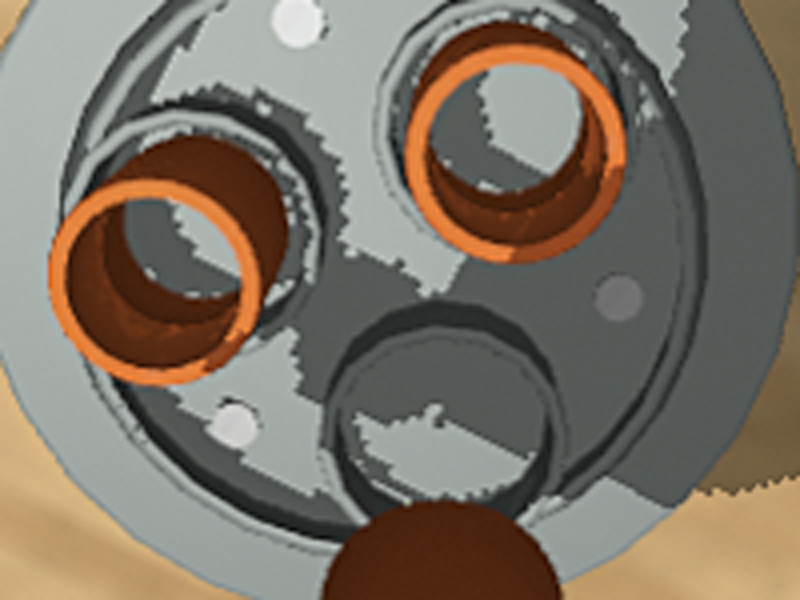

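Coupler_a stands in its well. The target well rim spans x 319–570 with its top at row 325, and the held coupler is centred at x 442 with its lower edge at row 500.

```bash
python3 - <<'E'
from h import *
c=load('wrist')
g=lambda p:np.array([175,112])+(np.array(p,float)+.5)/4-.5
tx=np.array([-.868,-.497]);ty=np.array([-.497,.868])
cb=pix2w(c,g([443,499]),.0825)[0,:2]-tx*.015
W=pix2w(c,g([[319,440],[570,440],[444,323]]),.024)[:,:2]
a=W[2]-tx*.0205; b=W[:2].mean(0)
well=tx*(a@tx)+ty*(b@ty); print(cb.round(4),well.round(4),np.linalg.norm(W[0]-W[1]),'tool dx,dy',((well-cb)@tx).round(4),((well-cb)@ty).round(4))
E
```

```text
[0.5956 0.3427] [0.5959 0.3432] 0.040854845521510245 tool dx,dy -0.0005 0.0003
```

Call:
jog_arm --moves '[0,0,0.9,0,0,0,0,0,0,0.8,0,0,0,0,0,0,0.5,0,0,0,0,0,0,0.4,0,0,0,0,0,0,0.4,0,0,0,0,0,0,0.4,0,0,0,0,0,0,0.2,0,0,0,0,0,0,0,0,0,0,0]'

```text
t: 11.63
eef_pos: [0.5959, 0.343, 0.0276]
tool_rot: [-0.0, -0.257, 0.966, -0.0]
contact_force: [-0.3, -0.5, -0.2]
gripper_width: 0.339
grasp_force: 39.5
```

Call:
jog_arm --moves '[0,0,0,0,0,0,0.48,0,0,0,0,0,0,0.48,0,0,-0.4,0,0,0,0.48,0,0,-1,0,0,0,0.48,0,0,-1,0,0,0,0.48,0,0,-1,0,0,0,0.6,0,0,-1,0,0,0,0.6,0,0,-1,0,0,0,0.6]'

```text
t: 12.3
eef_pos: [0.5961, 0.3432, 0.1385]
tool_rot: [0.001, -0.257, 0.966, 0.0]
contact_force: [0.3, 0.4, -0.4]
gripper_width: 0.598
grasp_force: 0.0
```

Call:
jog_arm --moves '[1,-1,-0.4,0,0,0,0.8,1,-1,-0.4,0,0,0,0.8,1,-1,-0.4,0,0,0,0.8,1,-1,-0.4,0,0,0,0.8,1,-1,-0.3,0,0,0,0.8,1,-1,-0.3,0,0,0,0.8,1,-1,-0.3,0,0,0,0.8,1,-1,-0.3,0,0,0,0.8]'

```text
t: 12.97
eef_pos: [0.5364, 0.1235, 0.1938]
tool_rot: [0.001, -0.257, 0.966, 0.0]
contact_force: [0.7, 0.1, 0.2]
gripper_width: 0.803
grasp_force: 0.0
```

Call:
jog_arm --moves '[0.8,-0.85,0,0,0,0,0.8,0,0,0,0,0,0,0.8,0,0,0,0,0,0,0.8,0,0,0,0,0,0,0.8,0,0,0,0,0,0,0.8,0,0,0,0,0,0,0.8,0,0,0,0,0,0,0.8,0,0,0,0,0,0,0.8]'

```text
t: 13.63
eef_pos: [0.5313, 0.1027, 0.1921]
tool_rot: [-0.0, -0.258, 0.966, 0.0]
contact_force: [0.7, -0.1, 0.6]
gripper_width: 0.802
grasp_force: 0.0
```

```bash
python3 - <<'E'
from h import *
c=cam('wrist'); o=get_obs(); print(o['eef_pos'])
u,v=w2pix(c,[.5315,.1015,.08])[0].astype(int)
y0=max(v-75,0);x0=u-100
cv2.imwrite('pics/w5.png',cv2.resize(c['color'][y0:y0+150,x0:x0+200],None,fx=4,fy=4,interpolation=cv2.INTER_CUBIC));print(x0,y0)
cam('top')
E
```

```text
[0.53129534 0.10254058 0.19211918]
183 130
```

View pics/w5.png

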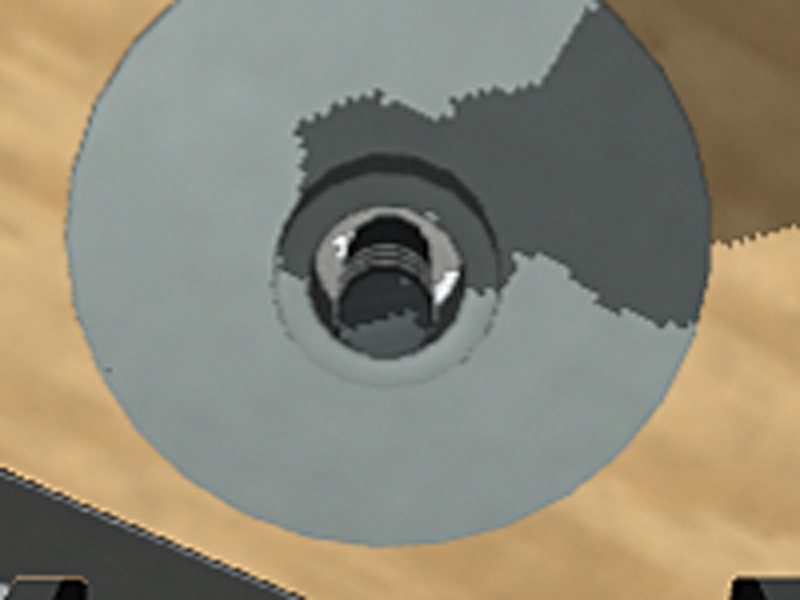

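The knob top is at crop (386,311), x 338–435 and y 265–358. The collar rim spans x 273–502, y 172–387.

```bash
python3 - <<'E'
from h import *
c=load('wrist'); o=get_obs()
g=lambda p:np.array([183,130])+(np.array(p,float)+.5)/4-.5
tx=np.array([-.868,-.497]);ty=np.array([-.497,.868])
for n,(l,r,t,b),z in [('knob',(338,435,265,358),.088),('collar',(273,502,172,387),.068)]:
    W=pix2w(c,g([[l,(t+b)/2],[r,(t+b)/2],[(l+r)/2,t],[(l+r)/2,b]]),z)[:,:2]
    p=tx*(W[2:].mean(0)@tx)+ty*(W[:2].mean(0)@ty); d=p-o['eef_pos'][:2]
    print(n,p.round(4),np.linalg.norm(W[0]-W[1]).round(4),np.linalg.norm(W[2]-W[3]).round(4),'tool',(d@tx).round(4),(d@ty).round(4))
E
```

```text
knob [0.5326 0.0984] 0.0175 0.0177 tool 0.0008 -0.0041
collar [0.5331 0.0986] 0.0444 0.0437 tool 0.0003 -0.0042
```

Call:
jog_arm --moves '[0.03,-0.21,0.9,0,0,0,0.6,0,0,0.9,0,0,0,0.6,0,0,0.9,0,0,0,0.6,0,0,0.9,0,0,0,0.6,0,0,0.9,0,0,0,0.6,0,0,0.8,0,0,0,0.6,0,0,0.6,0,0,0,0.6,0,0,0,0,0,0,0.6]' --grip_force 70

```text
t: 14.4
eef_pos: [0.5311, 0.0977, 0.0719]
tool_rot: [-0.002, -0.257, 0.966, -0.0]
contact_force: [-0.5, 1.1, 0.5]
gripper_width: 0.6
grasp_force: 0.0
```

Call:
jog_arm --moves '[0,0,0,0,0,0,0.3,0,0,0,0,0,0,0.1,0,0,0,0,0,0,0,0,0,0,0,0,0,0,0,0,0,0,0,0,0,0,0,0,0,0,0,0,0,0,0,0,0,0,0,0,0,0,0,0,0,0]'

```text
t: 15.07
eef_pos: [0.5335, 0.0986, 0.0754]
tool_rot: [0.001, -0.257, 0.966, 0.0]
contact_force: [-1.2, 1.5, 7.2]
gripper_width: 0.169
grasp_force: 68.5
```

Call:
jog_arm --moves '[0,0,-0.2,0,0,0,0,0,0,-0.4,0,0,0,0,0,0,-0.6,0,0,0,0,0,0,-0.7,0,0,0,0,0,0,-0.7,0,0,0,0,0,0,-0.7,0,0,0,0,0,0,-0.6,0,0,0,0,0,0,-0.3,0,0,0,0]'

```text
t: 15.73
eef_pos: [0.5333, 0.0978, 0.16]
tool_rot: [0.001, -0.257, 0.966, -0.0]
contact_force: [1.4, 0.2, -3.9]
gripper_width: 0.175
grasp_force: 68.4
```

```bash
python3 - <<'E'
from h import *
c=cam('scene'); o=get_obs(); print(o['eef_pos'],o['contact_force'],o['gripper_width'],o['torque'])
a=c['color'][110:290,180:420]
cv2.imwrite('pics/s2.png',cv2.resize(a,None,fx=3.3,fy=3.3,interpolation=cv2.INTER_CUBIC))
E
```

```text
[0.53371361 0.09799288 0.16046509] [ 0.59636693  0.33035364 -2.83506509] 0.17201319330178647 [ 0.01830993 -0.06049246  0.04713321]
```

View pics/s2.png

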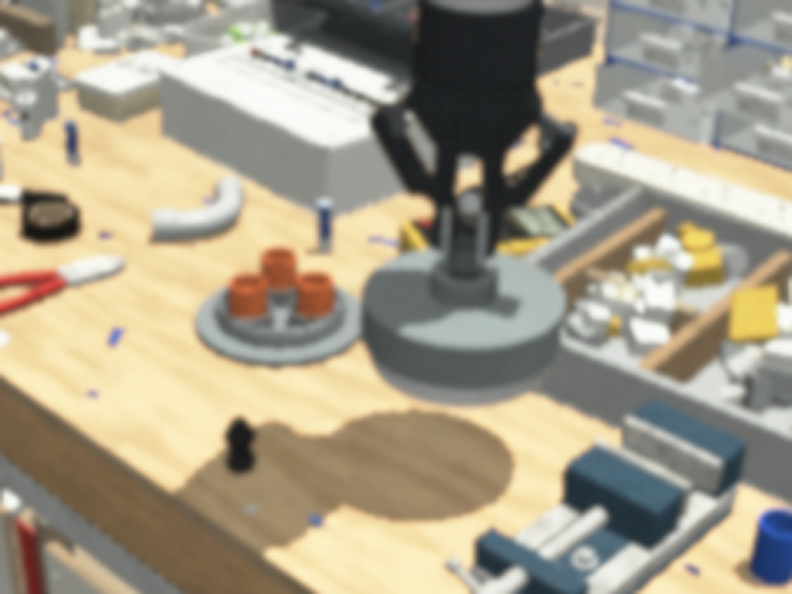

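The picture shows the nested lids held level with all three couplers upright in the wells. I'll carry them over.

Call:
jog_arm --moves '[-0.4,0.45,0,0,0,0,0,-0.8,0.95,0,0,0,0,0,-0.8,0.95,0,0,0,0,0,-0.8,0.95,0,0,0,0,0,-0.8,0.95,0,0,0,0,0,-0.8,0.95,0,0,0,0,0,-0.8,0.95,0,0,0,0,0,-0.8,0.95,0,0,0,0,0]'

```text
t: 16.45
eef_pos: [0.5654, 0.2829, 0.1568]
tool_rot: [-0.001, -0.258, 0.966, -0.0]
contact_force: [0.6, 0.2, -3.2]
gripper_width: 0.173
grasp_force: 68.5
```

Call:
jog_arm --moves '[-0.8,0.9,0,0,0,0,0,-0.6,0.6,0,0,0,0,0,0,0,0,0,0,0,0,0,0,0,0,0,0,0,0,0,0,0,0,0,0,0,0,0,0,0,0,0,0,0,0,0,0,0,0,0,0,0,0,0,0,0]'

```text
t: 17.12
eef_pos: [0.5758, 0.3199, 0.1582]
tool_rot: [-0.0, -0.257, 0.966, -0.0]
contact_force: [-0.2, 0.0, -3.7]
gripper_width: 0.17
grasp_force: 68.6
```

Call:
jog_arm --moves '[-0.05,0.03,0.4,0,0,0,0,0,0,0.6,0,0,0,0,0,0,0.6,0,0,0,0,0,0,0.5,0,0,0,0,0,0,0.4,0,0,0,0,0,0,0.3,0,0,0,0,0,0,0.2,0,0,0,0,0,0,0.2,0,0,0,0]'

```text
t: 17.78
eef_pos: [0.5763, 0.3219, 0.0938]
tool_rot: [-0.0, -0.257, 0.966, -0.0]
contact_force: [0.1, -0.4, -3.7]
gripper_width: 0.168
grasp_force: 68.6
```

Call:
jog_arm --moves '[0,0,0.15,0,0,0,0,0,0,0.15,0,0,0,0,0,0,0.12,0,0,0,0,0,0,0.1,0,0,0,0,0,0,0,0,0,0,0,0,0,0,0,0,0,0,0,0,0,0,0,0,0,0,0,0,0,0,0,0]'

```text
t: 18.45
eef_pos: [0.5764, 0.3219, 0.0841]
tool_rot: [0.0, -0.257, 0.966, 0.0]
contact_force: [0.2, -0.1, -4.7]
gripper_width: 0.172
grasp_force: 68.7
```

Call:
jog_arm --moves '[0,0,0.05,0,0,0,0,0,0,0.05,0,0,0,0,0,0,0,0,0,0,0,0,0,0,0,0,0,0,0,0,0,0,0,0,0,0,0,0,0,0,0,0,0,0,0,0,0,0,0,0,0,0,0,0,0,0]'

```text
t: 19.12
eef_pos: [0.5764, 0.322, 0.0835]
tool_rot: [0.0, -0.257, 0.966, 0.0]
contact_force: [-2.6, -1.5, 7.1]
gripper_width: 0.17
grasp_force: 70.0
```

Call:
jog_arm --moves '[0,0,0,0,0,0,0.3,0,0,0,0,0,0,0.4,0,0,0,0,0,0,0.5,0,0,-0.3,0,0,0,0.6,0,0,-0.6,0,0,0,0.7,0,0,-0.6,0,0,0,0.85,0,0,-0.3,0,0,0,0.85,0,0,0,0,0,0,0.85]'

```text
t: 19.78
eef_pos: [0.5778, 0.3228, 0.1208]
tool_rot: [0.002, -0.257, 0.966, 0.001]
contact_force: [-0.3, -0.1, 0.3]
gripper_width: 0.848
grasp_force: 0.0
```

```bash
python3 - <<'E'
from h import *
o=get_obs(); print(o['eef_pos'],o['gripper_width'],o['contact_force'])
# top camera: fit circle to lid rim, compare to predicted centre at z=.058
c=cam('top'); P=np.array([[.5757+.067*np.cos(a),.321+.067*np.sin(a),.058] for a in np.linspace(0,2*np.pi,73)])
g=cv2.cvtColor(c['color'],cv2.COLOR_BGR2HSV)[...,1].astype('float32')
print('saturation inside/outside rim by azimuth:')
rs=np.arange(.05,.085,.0005); pts=[]
for a in np.linspace(0,2*np.pi,36,endpoint=False):
    L=w2pix(c,np.c_[.5757+rs*np.cos(a),.321+rs*np.sin(a),np.full(len(rs),.058)]).astype('float32')
    s=cv2.remap(g,L[:,0][None],L[:,1][None],cv2.INTER_LINEAR)[0]
    d=np.gradient(cv2.GaussianBlur(s[None],(0,0),2)[0]); i=d[5:-5].argmax()+5
    if d[i]>1.5: pts.append([rs[i],a])
pts=np.array(pts); print(len(pts)); print(np.c_[np.degrees(pts[:,1]),pts[:,0]*1000].round(1).tolist())
A=np.c_[np.ones(len(pts)),np.cos(pts[:,1]),np.sin(pts[:,1])]
w=np.ones(len(pts),bool)
for _ in range(4):
    x=np.linalg.lstsq(A[w],pts[w,0],rcond=None)[0]; w=abs(A@x-pts[:,0])<.003
print(x.round(4),w.sum())
E
```

```text
[0.57775437 0.32278596 0.12079737] 0.8483691610870713 [-0.2730467  -0.07657661  0.27218996]
saturation inside/outside rim by azimuth:
7
[[100.0, 71.5], [110.0, 67.5], [120.0, 67.0], [130.0, 67.0], [140.0, 70.0], [150.0, 74.5], [160.0, 82.0]]
[ 0.138   0.0377 -0.0609] 7
```

```bash
python3 - <<'E'
from h import *
c=cam('wrist'); hsv=cv2.cvtColor(c['color'],cv2.COLOR_BGR2HSV)
g=hsv[...,1].astype('float32'); rs=np.arange(.055,.08,.0005); pts=[]
for a in np.linspace(0,2*np.pi,72,endpoint=False):
    L=w2pix(c,np.c_[.5757+rs*np.cos(a),.321+rs*np.sin(a),np.full(len(rs),.058)]).astype('float32')
    if L.min()<2 or L[:,0].max()>557 or L[:,1].max()>417: continue
    s=cv2.remap(g,L[:,0][None],L[:,1][None],cv2.INTER_LINEAR)[0]
    d=np.gradient(cv2.GaussianBlur(s[None],(0,0),1.5)[0]); i=d[3:-3].argmax()+3
    if d[i]>3: pts.append([rs[i],a])
pts=np.array(pts); print(np.c_[np.degrees(pts[:,1]),pts[:,0]*1000].round(1).tolist())
A=np.c_[np.ones(len(pts)),np.cos(pts[:,1]),np.sin(pts[:,1])]; w=np.ones(len(pts),bool)
for _ in range(6):
    x=np.linalg.lstsq(A[w],pts[w,0],rcond=None)[0]; r=abs(A@x-pts[:,0]); w=r<max(.0015,np.median(r))
print(x.round(4),w.sum(),len(pts))
E
```

```text
[[0.0, 67.5], [5.0, 67.0], [10.0, 67.0], [15.0, 67.5], [20.0, 67.5], [25.0, 67.5], [30.0, 67.5], [35.0, 67.5], [40.0, 67.5], [45.0, 67.5], [50.0, 67.5], [55.0, 67.5], [60.0, 67.5], [65.0, 67.5], [70.0, 67.5], [75.0, 67.5], [80.0, 67.5], [85.0, 68.5], [90.0, 67.5], [95.0, 67.0], [100.0, 67.0], [105.0, 67.0], [110.0, 66.5], [115.0, 67.0], [120.0, 66.5], [125.0, 66.5], [130.0, 67.0], [135.0, 66.5], [140.0, 66.5], [145.0, 66.0], [150.0, 66.0], [155.0, 66.5], [160.0, 66.0], [165.0, 66.5], [170.0, 67.0], [175.0, 68.0], [180.0, 69.0], [185.0, 70.0], [190.0, 71.0], [195.0, 71.5], [200.0, 72.0], [205.0, 72.0], [210.0, 72.5], [215.0, 72.0], [220.0, 72.5], [225.0, 71.5], [230.0, 71.5], [235.0, 70.5], [240.0, 70.0], [245.0, 68.5], [250.0, 68.0], [255.0, 66.5], [260.0, 66.0], [265.0, 65.5], [270.0, 66.0], [275.0, 65.5], [280.0, 65.5], [285.0, 66.0], [290.0, 66.0], [295.0, 66.0], [300.0, 66.0], [305.0, 66.0], [310.0, 66.5], [315.0, 66.0], [320.0, 66.0], [325.0, 66.5], [330.0, 67.0], [335.0, 67.5], [340.0, 67.0], [345.0, 67.0], [350.0, 67.0], [355.0, 67.0]]
[0.0666 0.0006 0.0008] 56 72
```

The outer rim fits a 67 mm circle at z = 58 mm, centred at (0.576, 0.322), so the lids are seated. I'll grip the collar.

Call:
jog_arm --moves '[0,0,0.5,0,0,0,0.85,0,0,0.6,0,0,0,0.85,0,0,0.6,0,0,0,0.85,0,0,0.4,0,0,0,0.85,0,0,0.3,0,0,0,0.85,0,0,0.3,0,0,0,0.85,0,0,0,0,0,0,0.85,0,0,0,0,0,0,0.85]' --grip_force 60

```text
t: 20.55
eef_pos: [0.5762, 0.3219, 0.0635]
tool_rot: [-0.0, -0.257, 0.966, -0.0]
contact_force: [0.2, -0.2, 0.6]
gripper_width: 0.85
grasp_force: 0.0
```

Call:
jog_arm --moves '[0,0,0,0,0,0,0.6,0,0,0,0,0,0,0.45,0,0,0,0,0,0,0.3,0,0,0,0,0,0,0.2,0,0,0,0,0,0,0.2,0,0,0,0,0,0,0.2,0,0,0,0,0,0,0.2,0,0,0,0,0,0,0.2]'

```text
t: 21.22
eef_pos: [0.5768, 0.3223, 0.0652]
tool_rot: [0.001, -0.257, 0.966, 0.0]
contact_force: [-1.1, -1.2, 6.0]
gripper_width: 0.488
grasp_force: 60.2
```

Call:
jog_arm --moves '[0,0,-0.15,0,0,0,0.2,0,0,-0.2,0,0,0,0.2,0,0,-0.3,0,0,0,0.2,0,0,-0.4,0,0,0,0.2,0,0,-0.5,0,0,0,0.2,0,0,-0.5,0,0,0,0.2,0,0,-0.5,0,0,0,0.2,0,0,-0.5,0,0,0,0.2]'

```text
t: 21.88
eef_pos: [0.5765, 0.322, 0.1264]
tool_rot: [0.0, -0.257, 0.966, 0.0]
contact_force: [-0.2, 0.2, -2.2]
gripper_width: 0.488
grasp_force: 61.0
```

Call:
jog_arm --moves '[0,0,-0.5,0,0,0,0.2,0,0,-0.5,0,0,0,0.2,0,0,-0.5,0,0,0,0.2,0,0,-0.5,0,0,0,0.2,0,0,-0.4,0,0,0,0.2,0,0,-0.3,0,0,0,0.2,0,0,-0.2,0,0,0,0.2,0,0,0,0,0,0,0.2]'

```text
t: 22.55
eef_pos: [0.5767, 0.3221, 0.1839]
tool_rot: [0.001, -0.257, 0.966, 0.0]
contact_force: [0.4, 0.1, -2.6]
gripper_width: 0.49
grasp_force: 61.1
```

Call:
jog_arm --moves '[0,0,0,0,0,0,0.2,0,0,0,0,0,0,0.2,0,0,0,0,0,0,0.2,0,0,0,0,0,0,0.2,0,0,0,0,0,0,0.2,0,0,0,0,0,0,0.2,0,0,0,0,0,0,0.2,0,0,0,0,0,0,0.2]'

```text
t: 23.22
eef_pos: [0.5763, 0.3219, 0.1828]
tool_rot: [-0.0, -0.257, 0.966, -0.0]
contact_force: [-0.9, -0.3, -1.7]
gripper_width: 0.491
grasp_force: 61.1
```

```bash
python3 - <<'E'
from h import *
o=get_obs(); print(o['t'],o['eef_pos'],o['gripper_width'],o['contact_force'],o['torque'])
c=cam('scene')
# numeric check: warm/bright sparkle of bare-metal inner lid at its seated place vs outer lid level
K=w2pix(c,[[.576,.321,.096],[.576,.321,.054],[.576-.06*.7,.321-.06*.7,.03],[.576-.06*.7,.321-.06*.7,.085],[.576-.067*.7,.321-.067*.7,.155]]).round().astype(int)
for n,(u,v) in zip(['knob','top','inner skirt','gap above','outer skirt'],K): print(n,u,v,c['color'][v-1:v+2,u-1:u+2].mean((0,1)).round())
g=cv2.cvtColor(c['color'],cv2.COLOR_BGR2HSV); u=K[2,0]
print([(v,*g[v,u]) for v in range(K[4,1]-25,K[2,1]+25,3)])
E
```

```text
23.2167 [0.57627624 0.32189304 0.1828389 ] 0.49112536097548465 [-0.89879216 -0.30863488 -1.67237573] [-0.0248786   0.03799916  0.03568468]
knob 264 176 [73. 83. 89.]
top 264 190 [96. 97. 95.]
inner skirt 263 210 [138. 141. 139.]
gap above 263 190 [100. 102.  99.]
outer skirt 263 166 [89. 91. 85.]
[(141, np.uint8(85), np.uint8(17), np.uint8(90)), (144, np.uint8(85), np.uint8(17), np.uint8(92)), (147, np.uint8(80), np.uint8(17), np.uint8(88)), (150, np.uint8(83), np.uint8(16), np.uint8(142)), (153, np.uint8(83), np.uint8(18), np.uint8(189)), (156, np.uint8(85), np.uint8(17), np.uint8(185)), (159, np.uint8(85), np.uint8(14), np.uint8(107)), (162, np.uint8(80), np.uint8(17), np.uint8(90)), (165, np.uint8(84), np.uint8(14), np.uint8(90)), (168, np.uint8(27), np.uint8(21), np.uint8(107)), (171, np.uint8(21), np.uint8(79), np.uint8(238)), (174, np.uint8(18), np.uint8(92), np.uint8(199)), (177, np.uint8(70), np.uint8(12), np.uint8(64)), (180, np.uint8(90), np.uint8(7), np.uint8(71)), (183, np.uint8(90), np.uint8(13), np.uint8(59)), (186, np.uint8(90), np.uint8(20), np.uint8(52)), (189, np.uint8(90), np.uint8(12), np.uint8(64)), (192, np.uint8(40), np.uint8(5), np.uint8(158)), (195, np.uint8(40), np.uint8(5), np.uint8(166)), (198, np.uint8(50), np.uint8(5), np.uint8(167)), (201, np.uint8(50), np.uint8(5), np.uint8(155)), (204, np.uint8(50), np.uint8(5), np.uint8(141)), (207, np.uint8(50), np.uint8(5), np.uint8(140)), (210, np.uint8(45), np.uint8(4), np.uint8(140)), (213, np.uint8(45), np.uint8(4), np.uint8(141)), (216, np.uint8(70), np.uint8(5), np.uint8(141)), (219, np.uint8(75), np.uint8(11), np.uint8(144)), (222, np.uint8(18), np.uint8(83), np.uint8(224)), (225, np.uint8(22), np.uint8(69), np.uint8(248)), (228, np.uint8(21), np.uint8(83), np.uint8(243)), (231, np.uint8(22), np.uint8(72), np.uint8(247)), (234, np.uint8(23), np.uint8(66), np.uint8(249))]
```

The outer lid hangs at rows 141–168. Wood shows in the gap below it, and the metal inner lid is in place at rows 192–219 with its knob above. The load is about 2 N, which is one lid, so I'm handing in.

```bash
python3 -c "
from station import *
print(hand_in())"
```

```text
the job is handed in; nothing more can be done
None
```

The job is handed in with no verdict returned: both couplers are in their wells, the inner lid is seated on the carrier, and the arm is holding the outer lid level about 12 cm above its place (robot clock about 23 s of 72 s).

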